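Slide a battery module through the test-bay guides

ROBOT

A 6-joint arm with a two-finger parallel gripper is mounted at the origin on the work surface. World frame = base frame: x ahead of the robot, y to its left, z up, the work surface at z = 0. Lengths are in m, angles in rad, forces in N, time in s.
With the tool pointing down it reaches from about 0.4 to 0.825 m from the base axis. Payload 7 kg.
Tool frame: the origin (TCP) lies at the very end of the fingers, on their centre line; the grasp point (between the pads) lies 19 mm behind it (tcp_to_grasp is the distance from the TCP to the grasp point, in m); x points along the fingers, z is the direction in which the jaws open and shut, and the axes are right-handed (so a half turn about x gives the same grasp; the last joint's range is limited). The gripper opens to 88 mm and grips with 3 to 60 N. Pads are 19 mm wide; open, the fingers measure 130 mm over their backs; the gripper's body (78 mm by 193 mm) begins 47 mm behind the grasp point.
Start: joints at [-0.952, 0.359, 0.012, 0, -1.224, -0.288], TCP at [0.219, -0.638, 0.227] pointing down, gripper open.
Joint ranges: [-3.07, 3.07], [-1.43, 2.12], [-1.02, 1.25], [-3.03, 1.67], [-3.05, -0], [-3.03, 3.03]. Speed limits (rad/s): [2.39, 2.39, 3.01, 3.14, 3.14, 3.14].

INTERFACE

Orientations are given as [roll, pitch, yaw] about the fixed x, y, z axes, in that order (R = Rz(yaw) Ry(pitch) Rx(roll)).
In Python, from station import get_state, grab_frame, job_done, tcp_to_grasp gives the robot as it stands. The module is installed in compiled form; this text tells all that it offers.
- The arm moves only by the shell command python3 -m crank 'ROWS' [FORCE]. ROWS is JSON, a list of rows, each a list of 7 numbers: the shift along the tool's x, y, z in m, then the turn, a rotation vector about the tool's x, y, z in rad, then the opening, from 0 (shut) to 1 (fully open). In form: [[x, y, z, wx, wy, wz, fingers], ...]. A call has 1 to 10 rows; each row is the pose to reach, as a shift and turn from the pose commanded when the call began, along the tool's axes at that moment; what a row does not reach only later rows make up. A row lasts 1/8 s, in which the tool goes at most 62.5 mm and 10.7 degrees, less where a joint would pass 70% of its speed; a pose out of reach is approached as far as the arm can. A call with a gripper value outside its range is refused whole. The fingers move at their own pace and stop on an object; FORCE is the grip in N (left out, the last holds). Time passes only in rows, so rows that repeat a pose let the fingers close. It gives the time, the measured TCP pose, the force and the opening at its end, in the units of the state.
- get_state(): the state, without advancing time (a new reading comes with each control period).
- grab_frame(name): name is "side" or "top" or "wrist"; returns a dict with "pixels" (400x640x3 uint8, red, green, blue), "vfov" (degrees; the focal length in pixels is half the picture's height over the tangent of half this angle, whatever the lens; pixels are square), "cx", "cy" (the principal point, pixels), "extrinsics" (4x4, takes a point from world to camera coordinates). Camera axes: x right, y up, looking along -z (the intrinsics and any distortion apply to the point x, -y, -z); pixel columns grow to the right and rows downward; lengths in m; the calibration is good to about 2 mm. A picture is of the moment at which its call begins. There is no depth.
- job_done(): hands the job in, once; it reports no verdict.
The state is a dict: "t": time; "q": joint angles; "qd": joint speeds; "joint_efforts": joint torques, N m; "eef_pos": TCP position; "ee_rot": TCP orientation; "force": force on the tool from outside, world axes, zero at the start; "moment": the same for the moment, N m; "width": finger opening in m.
Only numpy, scipy, OpenCV 4.12 (cv2) and the standard library are available. Lean on these libraries where they do the work, as an engineer would, in place of code of your own. Each camera call takes 0.05 s, during which the arm holds its last target.

TASK

Push the smaller battery module along the bench, terminal end first, through the narrow gap between the two steel guides and on until it is clear of them and its front face sits flush and square against the contact bar. Slide it only: do not pick it up or tip it, leave the things around it where they are, and finish with the robot clear.

Things in the scene. Friction and masses are not known exactly. Their poses are not given: they have to be found in the camera images.
- module: Smaller battery module, to be pushed: grey block with black bands and a white label on top, two brass terminals on its front (+x) end. 100 mm long (x), 64 wide (y), 40 high, 0.3 to 0.6 kg, flat on the bench. Origin: centre of its underside. It starts before the gap, front about 60 to 110 mm short of the guides, up to 35 mm off the centre line, turned up to 0.35 rad.
- bay: Test bay fixed to the bench, at a new place and heading each time. Origin: on the bench midway between its two steel guides; +x is the push direction, z up. Guides: 34 mm high, 60 mm long (x = -30 to +30 mm), 30 mm thick, ends half-round (radius 15 mm); the gap between them is 70 mm wide (y = -35 to +35 mm). Bare bench before, between and behind them.
- bar_face (a point): Middle of the foot of the contact bar's front face, at x = +138 mm, y = 0, z = 0 of the bay. The bar is fixed, grey plastic with two brass contacts, 110 mm wide, 40 mm high, 30 mm thick. With the module home its origin is at x = +88 mm, y = 0 of the bay, its axes along the bay's and its rear face 8 mm beyond the guides.
- big_module: Bystander: larger battery module, 150 x 85 x 50 mm, same materials, no terminals. Origin under its centre.
- tape: Bystander: roll of masking tape lying flat, 96 mm across, 24 mm high. Origin under its centre.
- dish: Bystander: shallow white plastic dish of screws, 90 mm across, 14 mm high. Origin under its centre.
- jar: Bystander: small jar, 40 mm across, 65 mm high. Origin under its centre.
- fuse: Bystander: black fuse holder with two yellow blades, 36 x 30 x 32 mm. Origin under its centre.
- rotary: Bystander: grey rotary tool lying along its x, 190 mm long, 44 mm thick. Origin on the bench top under it, 88 mm from its rear end.
- driver: Bystander: screwdriver lying along its x, 190 mm long, 30 mm thick at most.
- terminals (a point): Point on the module's front face between its terminals, 26 mm above its underside (module frame: x = +50 mm, y = 0, z = 26 mm).
Not all that is in view belongs to the job. Leave any orange look-alike of the bay alone.

How it is judged:
By the outcome, as a careful person would: the job done as asked, in the order asked, and still so for the second after the job is handed in, with the robot touching nothing.
It also fails if it takes over 72 s, if anything falls off the work surface, if the arm or the gripper's body presses on something with over 40 N, if the wrist force passes 120 N, or if a joint passes its speed limit or range.

## Working session

There is one attempt and no reset: what is moved stays moved. The work goes in short steps, Python scripts to look and compute and a shell command to move; the robot and the scene stay as the last step left them, time stands still between calls to the robot, and variables do not carry over. Pictures are saved under pics/ and viewed, and the job is handed in when it is done.

```bash
mkdir -p pics; python3 - <<'E'
from station import *
import cv2
s=get_state(); print({k:(v if not hasattr(v,'round') else v) for k,v in s.items()}); print(tcp_to_grasp)
for n in ("top","side","wrist"):
    f=grab_frame(n); cv2.imwrite(f"pics/{n}0.png",f["pixels"][:,:,::-1]); print(n,{k:v for k,v in f.items() if k!="pixels"})
E
```

```text
{'t': 0.0, 'q': array([-9.51880720e-01,  3.59413450e-01,  1.10559943e-02, -3.50869748e-04,
       -1.22412121e+00, -2.88128389e-01]), 'qd': array([ 7.12785009e-05, -1.48589264e-03,  1.80930284e-03, -1.60453379e-03,
        4.45621400e-04, -7.57158603e-04]), 'joint_efforts': array([ 4.10064797e-05, -5.82729757e+01,  2.93056798e+01,  6.99726015e+00,
        7.00436009e-03, -1.58500002e-04]), 'eef_pos': array([ 0.21905918, -0.63793719,  0.22560415]), 'ee_rot': array([0.09455192, 1.56908195, 1.99601597]), 'force': array([ 0.40829442,  0.42677232, -0.36454477]), 'moment': array([-0.00956897,  0.00264181,  0.00376656]), 'width': 0.08753953387537025}
0.0188
top {'vfov': 51.48268409477719, 'cx': 315.6307249769758, 'cy': 198.23936693521765, 'extrinsics': array([[-2.22547682e-02, -9.99745092e-01, -3.80467682e-03,
        -2.59514690e-02],
       [ 9.80935977e-01, -2.25706197e-02,  1.93016002e-01,
        -5.39730864e-01],
       [-1.93052675e-01,  5.63382004e-04,  9.81188232e-01,
        -1.43900088e+00],
       [ 0.00000000e+00,  0.00000000e+00,  0.00000000e+00,
         1.00000000e+00]])}
side {'vfov': 51.738260834435735, 'cx': 313.7006156402261, 'cy': 200.76983912577214, 'extrinsics': array([[-0.94303665, -0.33226466, -0.01679519,  0.5135485 ],
       [ 0.19849949, -0.60246004,  0.7730717 , -0.18961461],
       [-0.26698284,  0.72570111,  0.63409626, -1.23163877],
       [ 0.        ,  0.        ,  0.        ,  1.        ]])}
wrist {'vfov': 67.56535649830977, 'cx': 318.16845728483503, 'cy': 202.60998215050844, 'extrinsics': array([[-0.32599828,  0.94536936,  0.00137984,  0.6742962 ],
       [-0.90691873, -0.31232637, -0.28275547,  0.03310371],
       [-0.2668774 , -0.0934292 ,  0.95919103, -0.39132355],
       [ 0.        ,  0.        ,  0.        ,  1.        ]])}
```

View pics/top0.png

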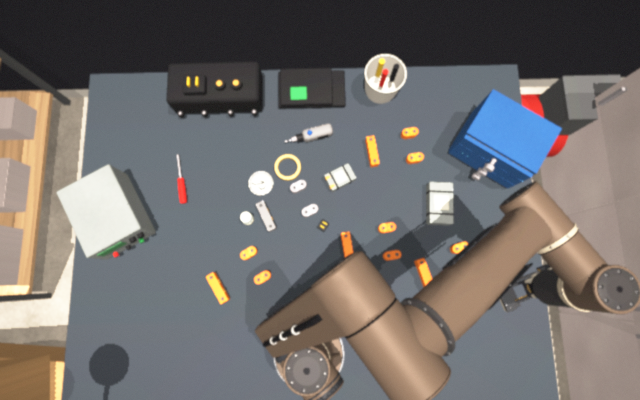

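View pics/side0.png

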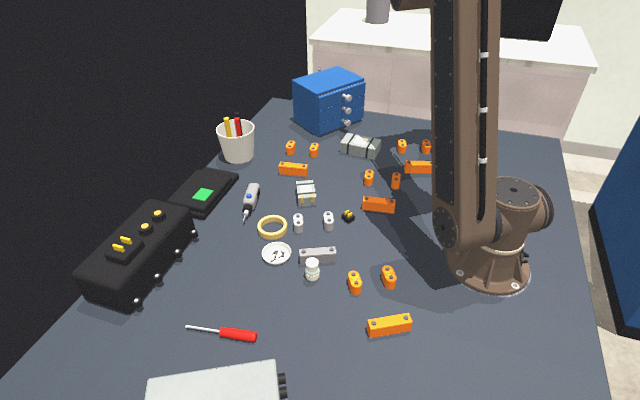

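View pics/wrist0.png

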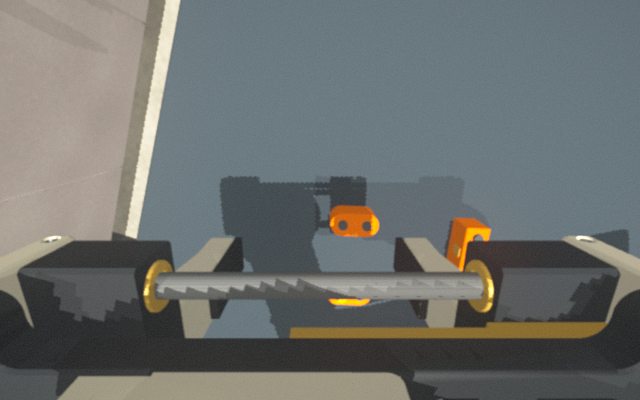

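The top view shows the module at about (340,177) with its terminals on the left end. The steel guides are at (298,186) and (310,210), and the grey bar is at (265,215). Several things could be confused with these:
- **Big module:** (440,203), larger and with no terminals.
- **Orange bays:** look-alikes around (372,150), (217,288), (347,243) and (425,272).

I'll check the choice in a close crop.

```bash
cat > h.py <<'E'
import numpy as np, cv2
from station import *
def K(f):
    H=f["pixels"].shape[0]; F=H/2/np.tan(np.radians(f["vfov"]/2)); return F
def px2w(f,uv,z):
    F=K(f); E=f["extrinsics"]; R=E[:3,:3]; t=E[:3,3]; c=-R.T@t
    uv=np.atleast_2d(np.float64(uv))
    d=np.c_[(uv[:,0]-f["cx"])/F,-(uv[:,1]-f["cy"])/F,-np.ones(len(uv))]@R
    s=(z-c[2])/d[:,2]; return c+s[:,None]*d
def w2px(f,P):
    F=K(f);E=f["extrinsics"]; p=np.atleast_2d(P)@E[:3,:3].T+E[:3,3]
    return np.c_[f["cx"]+F*p[:,0]/-p[:,2], f["cy"]-F*p[:,1]/-p[:,2]]
def crop(f,x0,y0,w,h,s,name):
    im=f["pixels"][y0:y0+h,x0:x0+w,::-1]
    cv2.imwrite(name,cv2.resize(im,None,fx=s,fy=s,interpolation=cv2.INTER_CUBIC))
E
python3 - <<'E'
from h import *
f=grab_frame("top"); crop(f,235,140,130,95,6,"pics/ct.png")
g=grab_frame("side"); crop(g,255,170,115,110,5,"pics/cs.png")
E
```

```text
(no output)
```

View pics/ct.png

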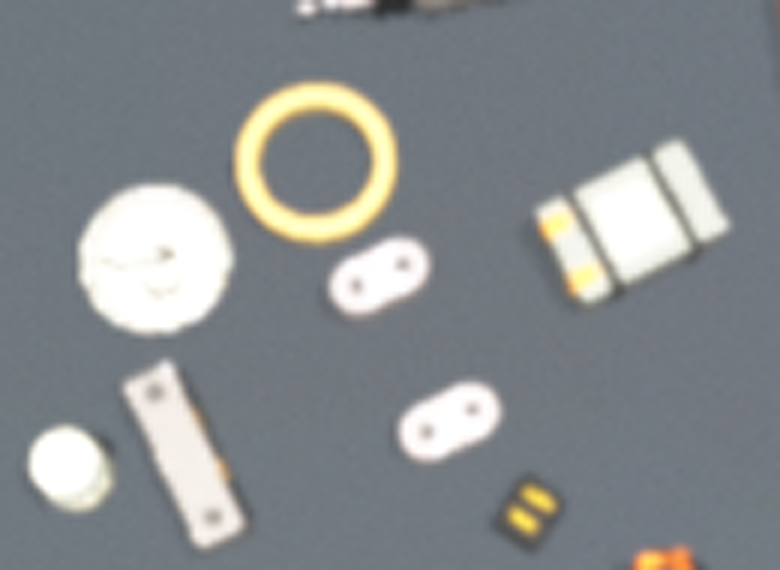

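View pics/cs.png

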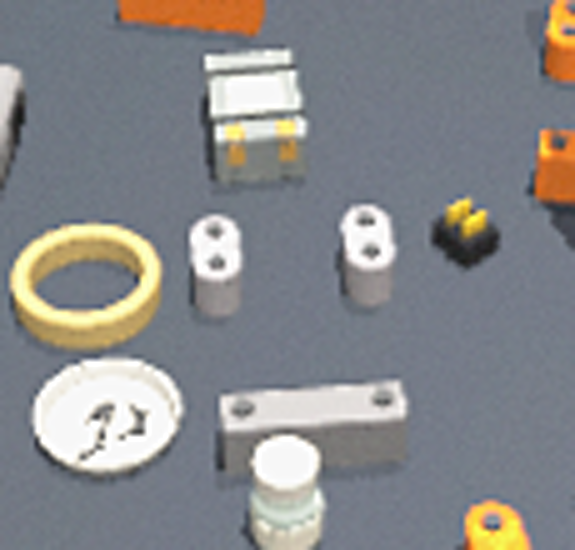

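```bash
cat > meas.py <<'E'
from h import *
S=8
def blobs(f,x0,y0,w,h,thr,minA):
    im=cv2.resize(f["pixels"][y0:y0+h,x0:x0+w],None,fx=S,fy=S,interpolation=cv2.INTER_CUBIC)
    m=((im.max(2)>thr)*255).astype(np.uint8)
    cs,_=cv2.findContours(m,cv2.RETR_EXTERNAL,cv2.CHAIN_APPROX_NONE)
    return [((c[:,0]+.5)/S-.5+[x0,y0]) for c in cs if cv2.contourArea(c)>minA*S*S]
def rect(f,c,z):
    P=px2w(f,c,z)[:,:2]*1000
    (cx,cy),(a,b),ang=cv2.minAreaRect(P.astype(np.float32))
    if a<b: a,b,ang=b,a,ang+90
    return np.array([cx,cy]),a,b,((ang+90)%180)-90
E
python3 - <<'E'
from meas import *
f=grab_frame("top")
for thr in (150,170,190,210):
  for c in blobs(f,235,140,130,95,thr,30):
    for z in (.034,.040):
        p,a,b,t=rect(f,c,z); print(thr,c.mean(0).round(1),z,p.round(1),round(a,1),round(b,1),round(t,2))
E
```

```text
150 [345.2 232.8] 0.034 [ 415.6 -140.5] 36.3 14.8 88.7
150 [345.2 232.8] 0.04 [ 415.  -140.1] 36.1 14.8 88.7
150 [246.1 217.6] 0.034 [477.1 214. ] 57.2 44.9 42.7
150 [246.1 217.6] 0.04 [476.2 213. ] 56.9 44.7 42.7
150 [309.5 209.7] 0.034 [500.8 -14.8] 66.7 40.5 -65.27
150 [309.5 209.7] 0.04 [499.8 -14.9] 66.4 40.3 -65.27
150 [265.2 215.3] 0.034 [485.  144.8] 118.0 37.7 24.49
150 [265.2 215.3] 0.04 [484. 144.] 117.6 37.5 24.49
150 [297.8 185.5] 0.034 [591.9  26. ] 66.9 40.9 -65.0
150 [297.8 185.5] 0.04 [590.6  25.7] 66.6 40.7 -65.0
150 [260.4 182.8] 0.034 [605.8 163.4] 97.4 95.4 26.0
150 [260.4 182.8] 0.04 [604.4 162.6] 97.1 95.0 26.0
150 [339.6 176.3] 0.034 [ 622.8 -128.4] 109.3 70.5 -64.23
150 [339.6 176.3] 0.04 [ 621.3 -128. ] 108.9 70.2 -64.23
150 [287.3 166.6] 0.034 [664.8  64.1] 105.1 103.3 42.84
150 [287.3 166.6] 0.04 [663.1  63.7] 104.6 102.9 42.84
170 [345.1 232.9] 0.034 [ 415.  -140.5] 35.4 13.5 88.7
170 [345.1 232.9] 0.04 [ 414.3 -140.1] 35.2 13.4 88.7
170 [246.2 217.6] 0.034 [477.2 213.9] 55.1 43.4 42.8
170 [246.2 217.6] 0.04 [476.2 212.9] 54.8 43.2 42.8
170 [309.5 209.8] 
[... 2106 characters left out ...]
0 [265.2 215.3] 0.04 [483.6 144.1] 110.8 32.0 24.44
210 [297.8 185.5] 0.034 [591.8  26.4] 61.1 34.4 -65.1
210 [297.8 185.5] 0.04 [590.4  26.1] 60.9 34.3 -65.1
210 [330.1 181.3] 0.034 [605.1 -92.4] 63.8 22.7 24.27
210 [330.1 181.3] 0.04 [603.6 -92.2] 63.5 22.6 24.28
210 [260.3 182.8] 0.034 [605.3 163.7] 91.1 90.0 24.69
210 [260.3 182.8] 0.04 [603.9 162.9] 90.7 89.6 24.69
210 [340.  176.2] 0.034 [ 623.2 -129.5] 63.3 47.3 25.9
210 [340.  176.2] 0.04 [ 621.7 -129.1] 63.0 47.2 25.9
210 [349.7 171.4] 0.034 [ 641.1 -165.7] 61.8 18.8 25.96
210 [349.7 171.4] 0.04 [ 639.6 -165.2] 61.6 18.8 25.96
210 [287.2 166.6] 0.034 [664.5  64.6] 100.0 97.7 -0.87
210 [287.2 166.6] 0.04 [662.8  64.2] 99.6 97.3 -0.87
```

```bash
cat > plan.py <<'E'
from h import *
from scipy.spatial.transform import Rotation as Ro
H=np.radians(114.4); B0=np.array([.5463,.0057])
bx=np.array([np.cos(H),np.sin(H)]); by=np.array([-bx[1],bx[0]])
def bay(x,y): return B0+(x*bx+y*by)/1000
def tobay(p): d=(np.array(p)[:2]-B0)*1000; return d@bx,d@by
def goal(p,z,yawz):
    """tool x down, tool z along world heading yawz (deg); prints shift and rotvec in the tool frame"""
    s=get_state(); R=Ro.from_euler('xyz',s['ee_rot']); 
    zz=np.array([np.cos(np.radians(yawz)),np.sin(np.radians(yawz)),0]); xx=np.array([0,0,-1.]); G=Ro.from_matrix(np.c_[xx,np.cross(zz,xx),zz])
    d=R.inv().apply(np.r_[p,z]-s['eef_pos']); w=(R.inv()*G).as_rotvec()
    print('shift',d.round(4),'turn',w.round(4),'deg',np.degrees(np.linalg.norm(w)).round(1))
def st():
    s=get_state(); R=Ro.from_euler('xyz',s['ee_rot']).as_matrix()
    print('t',round(s['t'],2),'pos',s['eef_pos'].round(4),'bay',np.round(tobay(s['eef_pos']),1),'toolz hdg',np.degrees(np.arctan2(R[1,2],R[0,2])).round(2),'tooly hdg',np.degrees(np.arctan2(R[1,1],R[0,1])).round(2),'down',R[:,0].round(4),'F',s['force'].round(2),'q',s['q'].round(2),'w',round(s['width'],4))
E
python3 - <<'E'
from plan import *
st()
p=bay(-153,-13-32-25)
for a in (114.4,114.4-180): print(p); goal(p,.12,a)
E
```

```text
t 0.3 pos [ 0.2192 -0.6382  0.2263] bay [-451.3  563.9] toolz hdg 108.95 tooly hdg -161.05 down [-3.e-04  5.e-04 -1.e+00] F [-0.39  0.14  0.51] q [-0.95  0.36  0.01 -0.   -1.22 -0.29] w 0.0877
[ 0.67325283 -0.10471729]
shift [ 0.1064 -0.6028  0.3571] turn [-0.0951  0.0006 -0.    ] deg 5.4
[ 0.67325283 -0.10471729]
shift [ 0.1064 -0.6028  0.3571] turn [ 3.0465e+00 -1.0000e-04 -9.0000e-04] deg 174.6
```

```bash
python3 -m crank '[[0,-0.02,0.012,0,0,0,0],[0,-0.06,0.036,-0.02,0,0,0],[0,-0.11,0.066,-0.04,0,0,0],[0,-0.16,0.096,-0.06,0,0,0],[0,-0.21,0.126,-0.08,0,0,0],[0,-0.26,0.156,-0.095,0,0,0],[0,-0.31,0.186,-0.095,0,0,0],[0,-0.36,0.216,-0.095,0,0,0],[0,-0.41,0.245,-0.095,0,0,0],[0,-0.44,0.262,-0.095,0,0,0]]' 20
python3 - <<'E'
from plan import *
st(); goal(bay(-153,-70),.12,114.4)
E
```

```text
t: 1.55
eef_pos: [0.5517, -0.2445, 0.2268]
ee_rot: [-1.771, 1.57, 0.228]
force: [-0.8, -0.9, 0.3]
width: 0.0008
t 1.55 pos [ 0.5517 -0.2445  0.2268] bay [-230.1   98.5] toolz hdg 114.53 tooly hdg -155.47 down [ 6.e-04  2.e-04 -1.e+00] F [-0.83 -0.85  0.25] q [-0.09  0.24 -0.15 -0.   -1.18 -1.05] w 0.0008
shift [ 0.1069 -0.1686  0.0767] turn [ 0.0022 -0.0001  0.0007] deg 0.1
```

```bash
python3 -m crank '[[0,-0.04,0.018,0,0,0,0],[0,-0.09,0.04,0,0,0,0],[0.01,-0.14,0.063,0,0,0,0],[0.05,-0.168,0.077,0,0,0,0],[0.09,-0.1686,0.077,0,0,0,0],[0.1069,-0.1686,0.077,0,0,0,0],[0.1069,-0.1686,0.077,0,0,0,0]]'
python3 - <<'E'
from plan import *
st()
f=grab_frame("top"); crop(f,235,120,170,125,4,"pics/t1.png")
f=grab_frame("wrist"); cv2.imwrite("pics/w1.png",f["pixels"][:,:,::-1])
E
```

```text
t: 2.42
eef_pos: [0.6713, -0.1079, 0.1191]
ee_rot: [1.335, 1.569, -2.951]
force: [0.2, 0.1, 0.4]
width: 0.0003
t 2.42 pos [ 0.6713 -0.1079  0.1191] bay [-155.   -66.9] toolz hdg 114.4 tooly hdg -155.6 down [-1.9e-03 -4.0e-04 -1.0e+00] F [0.24 0.06 0.4 ] q [ 0.13  0.45 -0.11  0.   -1.02 -1.27] w 0.0003
```

View pics/t1.png

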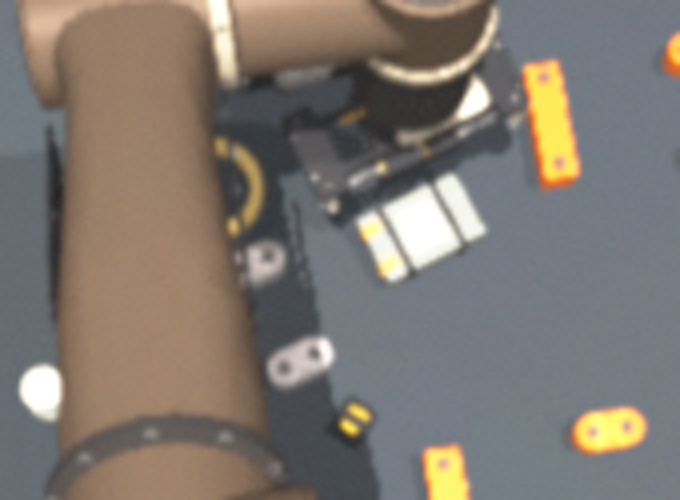

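View pics/w1.png

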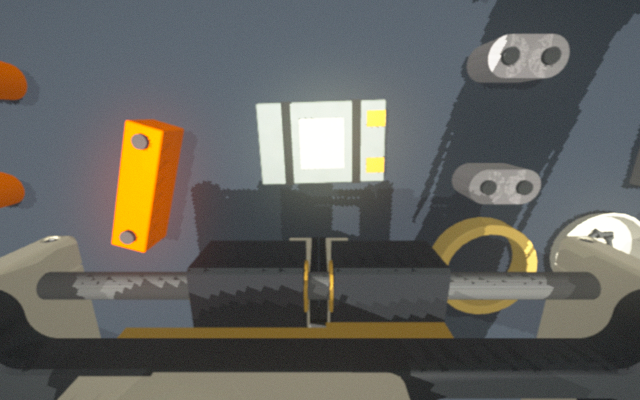

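```bash
python3 - <<'E'
from plan import *
s=get_state(); R=Ro.from_euler('xyz',s['ee_rot']).as_matrix()
f=grab_frame("wrist")
for n,l in (("tip",(0,0,0)),("+z21",(0,0,.021)),("-z21",(0,0,-.021)),("+y9.5",(0,.0095,0)),("grasp",(-.019,0,0)),("up40 z21",(-.04,0,.021)),("body",(-.066,0,0))):
    P=s['eef_pos']+R@np.array(l); print(n,w2px(f,P).round(0))
P=np.array([np.r_[bay(x,y),z] for x,y,z in ((-30,0,0),(0,50,.034),(0,-50,.034),(138,0,.04))]); print(w2px(f,P).round(0))
c=blobs=None
im=f["pixels"]; crop(f,170,80,300,280,2,"pics/w2.png")
from meas import blobs
for thr in (150,):
  for c in blobs(f,245,85,150,105,thr,300):
    P=px2w(f,c,.04)[:,:2]*1000; (a,b),(u,v),g=cv2.minAreaRect(P.astype(np.float32)); print(tobay((a/1000,b/1000)),u,v,g)
E
```

```text
tip [[318. 254.]]
+z21 [[354. 254.]]
-z21 [[282. 254.]]
+y9.5 [[318. 239.]]
grasp [[318. 271.]]
up40 z21 [[364. 294.]]
body [[318. 335.]]
[[457. 126.]
 [527.  59.]
 [503. 188.]
 [697. 128.]]
(np.float64(-192.98350935717946), np.float64(-12.494030091137343)) 63.40949630737305 20.015745162963867 26.158170700073242
(np.float64(-153.15131327473225), np.float64(-11.325472486283433)) 63.923179626464844 48.34804916381836 26.387460708618164
(np.float64(-113.16130212522751), np.float64(-10.061754103669632)) 63.791053771972656 20.37312889099121 26.3383846282959
```

View pics/w2.png

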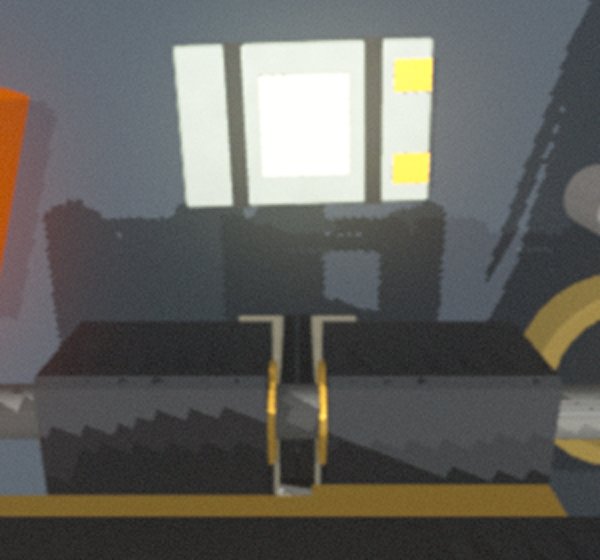

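```bash
python3 -m crank '[[0.04,0,0.002,0,0,0,0],[0.08,0,0.002,0,0,0,0],[0.1,0,0.002,0,0,0,0],[0.105,0,0.002,0,0,0,0],[0.105,0,0.002,0,0,0,0]]'
python3 - <<'E'
from plan import *
st()
f=grab_frame("wrist"); cv2.imwrite("pics/w3.png",f["pixels"][:,:,::-1])
f=grab_frame("side"); crop(f,200,120,200,150,4,"pics/s3.png")
E
```

```text
t: 3.2
eef_pos: [0.6721, -0.1063, 0.0161]
ee_rot: [-2.018, 1.569, -0.021]
force: [0.7, 0.2, 0.4]
width: 0.0005
t 3.2 pos [ 0.6721 -0.1063  0.0161] bay [-154.   -68.3] toolz hdg 114.39 tooly hdg -155.61 down [ 0.0019 -0.     -1.    ] F [0.71 0.23 0.4 ] q [ 0.13  0.55 -0.2   0.   -0.81 -1.27] w 0.0005
```

View pics/w3.png

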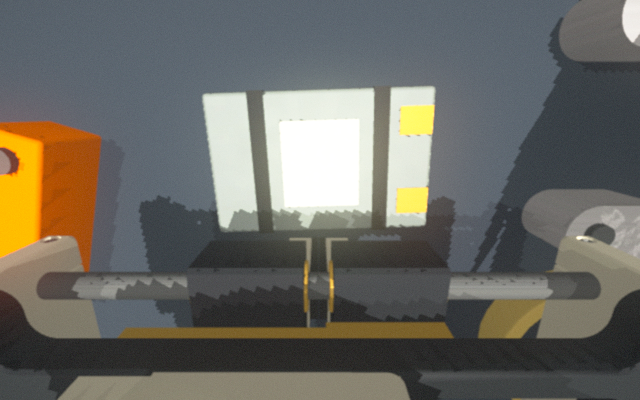

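View pics/s3.png

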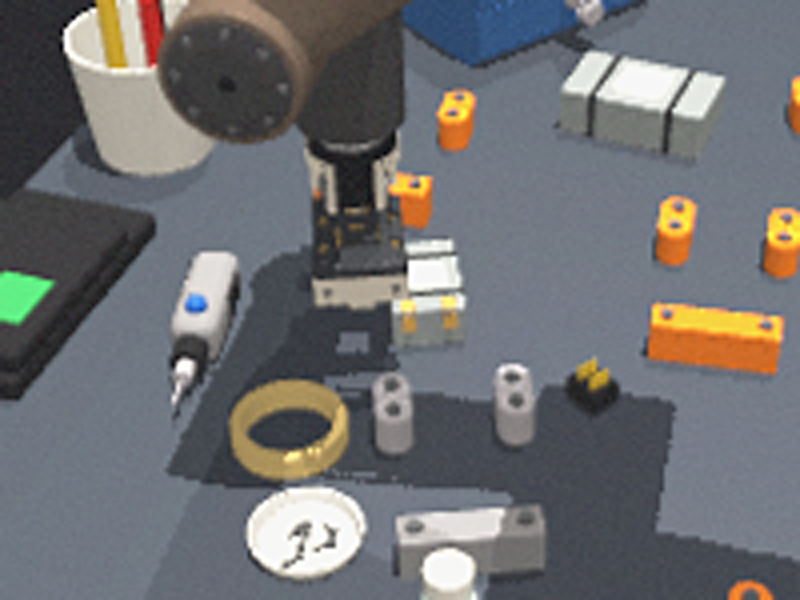

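```bash
python3 -m crank '[[0,0.005,0,0,0,0,0],[0,0.009,0,0,0,0,0],[0,0.012,0,0,0,0,0],[0,0.014,0,0,0,0,0],[0,0.016,0,0,0,0,0],[0,0.018,0,0,0,0,0],[0,0.02,0,0,0,0,0],[0,0.022,0,0,0,0,0],[0,0.023,0,0,0,0,0],[0,0.023,0,0,0,0,0]]'
python3 - <<'E'
from meas import *
from plan import *
st()
f=grab_frame("wrist"); cv2.imwrite("pics/w4.png",f["pixels"][:,:,::-1])
for c in blobs(f,180,60,280,180,150,300):
    P=px2w(f,c,.04)[:,:2]*1000; (a,b),(u,v),g=cv2.minAreaRect(P.astype(np.float32)); print(tobay((a/1000,b/1000)),u,v,g)
E
```

```text
t: 4.55
eef_pos: [0.6506, -0.1156, 0.015]
ee_rot: [-2.001, 1.57, -0.004]
force: [4.5, 1.7, 4.0]
width: 0.0007
t 4.55 pos [ 0.6506 -0.1156  0.015 ] bay [-153.5  -44.9] toolz hdg 114.4 tooly hdg -155.6 down [ 9.e-04 -0.e+00 -1.e+00] F [4.48 1.75 4.03] q [ 0.12  0.53 -0.25  0.   -0.79 -1.26] w 0.0007
(np.float64(-192.05658520577086), np.float64(5.887505574261008)) 51.05854034423828 19.31285285949707 24.47479820251465
(np.float64(-112.28803776599655), np.float64(3.628038505518246)) 55.84931182861328 19.604093551635742 24.256122589111328
(np.float64(-152.18502727914637), np.float64(5.696978622821168)) 51.96345138549805 47.8545036315918 24.489852905273438
```

View pics/w4.png

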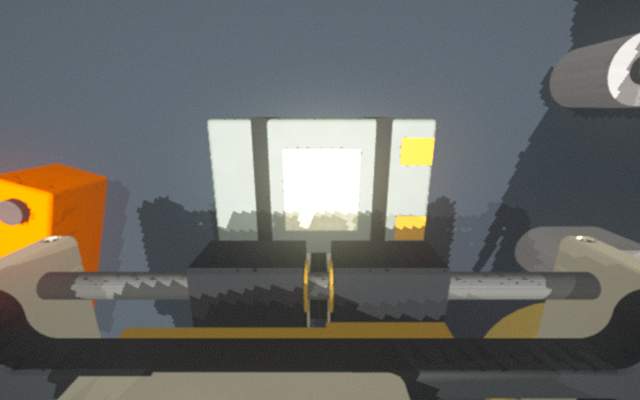

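```bash
python3 -m crank '[[0,-0.015,0,0,0,0,0],[0,-0.03,0,0,0,0,0],[-0.05,-0.035,0,0,0,0,0],[-0.1,-0.035,-0.02,0,0,0,0],[-0.13,-0.035,-0.06,0,0,0,0],[-0.13,-0.01,-0.11,-0.16,0,0,0],[-0.13,0.015,-0.15,-0.32,0,0,0],[-0.13,0.03,-0.18,-0.48,0,0,0],[-0.13,0.03,-0.18,-0.64,0,0,0],[-0.13,0.03,-0.18,-0.8,0,0,0]]'
python3 - <<'E'
from plan import *
st(); goal(bay(-237,0),.12,204.4)
f=grab_frame("top"); crop(f,235,120,170,125,4,"pics/t5.png")
E
```

```text
t: 5.85
eef_pos: [0.6968, -0.2924, 0.1432]
ee_rot: [0.111, 1.568, 2.912]
force: [-0.4, 0.4, -0.2]
width: 0.0005
t 5.85 pos [ 0.6968 -0.2924  0.1432] bay [-333.7  -13.9] toolz hdg 160.46 tooly hdg -109.54 down [-3.e-03  7.e-04 -1.e+00] F [-0.36  0.4  -0.18] q [-0.14  0.54  0.11 -0.   -1.14 -0.2 ] w 0.0005
shift [ 0.0234 -0.06    0.077 ] turn [-0.7669  0.003   0.0008] deg 43.9
```

View pics/t5.png

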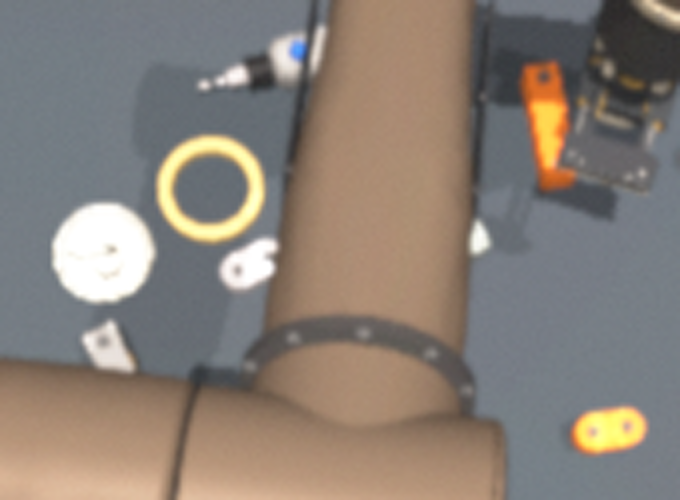

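```bash
python3 -m crank '[[0.0,-0.02,0.025,-0.15,0,0,0],[0,-0.04,0.05,-0.3,0,0,0],[0.0,-0.06,0.077,-0.45,0,0,0],[0.023,-0.06,0.077,-0.6,0,0,0],[0.023,-0.06,0.077,-0.767,0,0,0],[0.023,-0.06,0.077,-0.767,0,0,0]]'
python3 - <<'E'
from plan import *
st()
f=grab_frame("top"); crop(f,235,120,170,125,4,"pics/t6.png")
f=grab_frame("side"); crop(f,200,120,200,150,4,"pics/s6.png")
f0=dict(f)
print(px2w(grab_frame("top"),[[367,137],[378,165]],.04))
E
```

```text
t: 6.65
eef_pos: [0.645, -0.209, 0.121]
ee_rot: [-0.465, 1.569, 3.096]
force: [-0.2, -0.2, 0.3]
width: 0.0005
t 6.65 pos [ 0.645 -0.209  0.121] bay [-236.3   -1.2] toolz hdg -155.97 tooly hdg -65.97 down [-1.7e-03  1.0e-04 -1.0e+00] F [-0.23 -0.16  0.32] q [-0.03  0.44 -0.11 -0.   -1.02  0.45] w 0.0005
[[ 0.77000175 -0.2350708   0.04      ]
 [ 0.6609058  -0.27055323  0.04      ]]
```

View pics/t6.png

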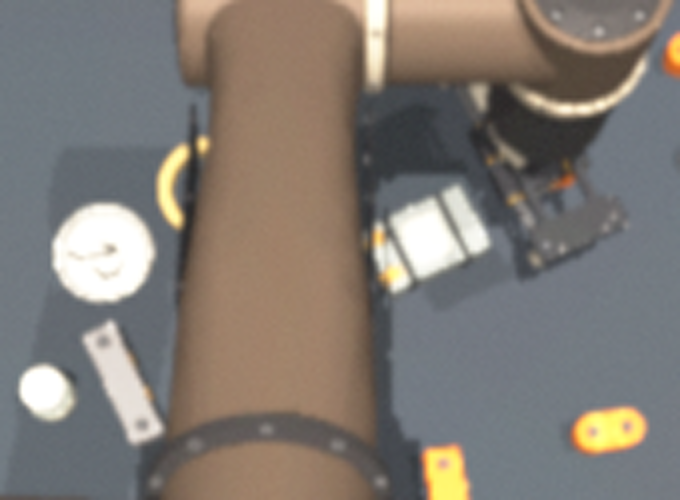

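View pics/s6.png

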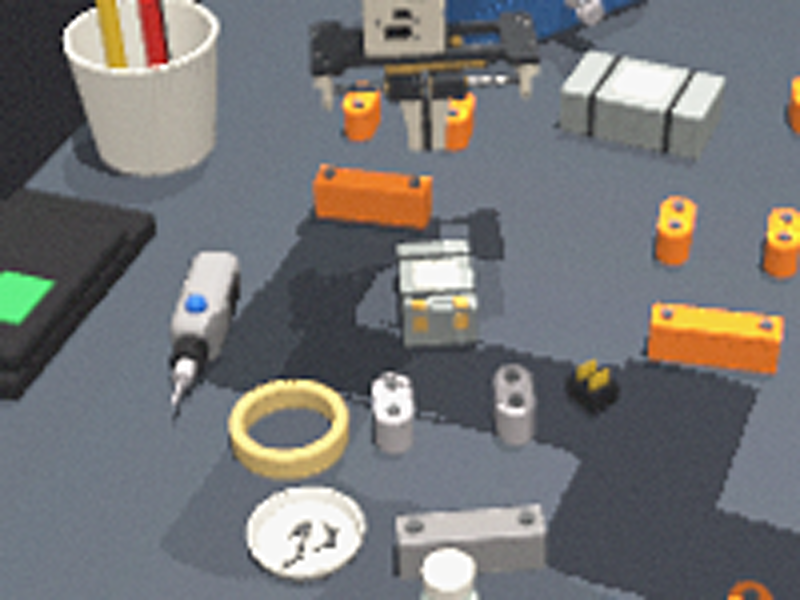

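```bash
python3 - <<'E'
from meas import *
from plan import *
f=grab_frame("top")
for thr in (120,140,160,180):
  for c in blobs(f,325,160,36,36,thr,30):
    p,a,b,t=rect(f,c,.04); print(thr,c.mean(0).round(1),np.round(tobay(p/1000),1),round(a,1),round(b,1),round(t,2))
crop(f,318,155,50,45,12,"pics/t7.png")
E
```

```text
120 [355.8 193.8] [-175.1   66.5] 40.8 19.0 88.68
120 [341.4 181.6] [-156.3    4.9] 120.7 90.9 -58.18
140 [341.3 178.4] [-152.6   -2. ] 109.8 71.5 -65.23
160 [331.7 184.3] [-111.2    0. ] 65.6 26.0 27.8
160 [341.2 179.1] [-152.9   -2.2] 68.5 52.2 24.95
160 [351.  174.7] [-193.3   -1.1] 67.2 25.7 23.9
180 [331.7 184.3] [-1.112e+02  1.000e-01] 63.4 23.6 27.23
180 [341.2 179.2] [-152.8   -2.2] 66.4 49.1 24.91
180 [351.1 174.8] [-193.5   -1. ] 65.0 22.8 23.89
```

View pics/t7.png

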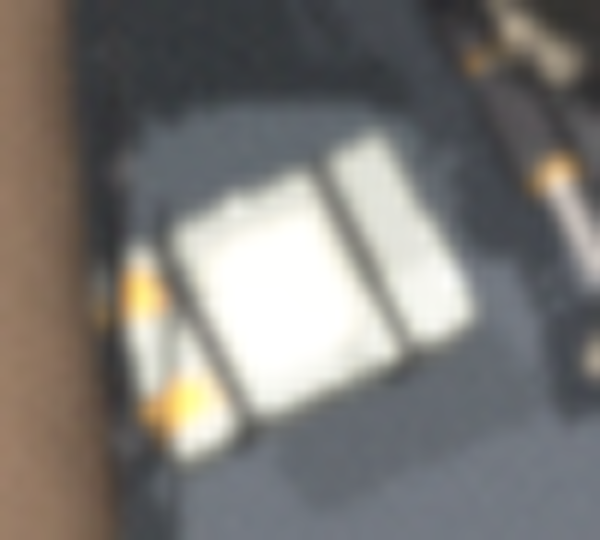

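```bash
python3 -m crank '[[0.04,0,0,-0.0065,0,0,0],[0.08,0,0,-0.0065,0,0,0],[0.102,0,0,-0.0065,0,0,0],[0.106,0,0,-0.0065,0,0,0],[0.106,-0.008,0,-0.0065,0,0,0],[0.106,-0.016,0,-0.0065,0,0,0],[0.106,-0.02,0,-0.0065,0,0,0],[0.106,-0.024,0,-0.0065,0,0,0],[0.106,-0.027,0,-0.0065,0,0,0],[0.106,-0.03,0,-0.0065,0,0,0]]'
python3 - <<'E'
from plan import *
st()
E
```

```text
t: 8.1
eef_pos: [0.6338, -0.1825, 0.0166]
ee_rot: [2.343, 1.568, -0.37]
force: [2.2, -4.5, 4.5]
width: 0.0004
t 8.1 pos [ 0.6338 -0.1825  0.0166] bay [-207.6   -2. ] toolz hdg -155.43 tooly hdg -65.43 down [ 2.2e-03 -8.0e-04 -1.0e+00] F [ 2.2  -4.52  4.48] q [ 0.02  0.52 -0.26  0.   -0.79  0.41] w 0.0004
```

```bash
python3 -m crank '[[0,-0.005,0.000,0.003,0,0,0],[0,-0.011,0.0005,0.003,0,0,0],[0,-0.017,0.0005,0.003,0,0,0],[0,-0.023,0.001,0.003,0,0,0],[0,-0.029,0.001,0.003,0,0,0],[0,-0.035,0.0015,0.003,0,0,0],[0,-0.041,0.0015,0.003,0,0,0],[0,-0.047,0.002,0.003,0,0,0],[0,-0.053,0.002,0.003,0,0,0],[0,-0.055,0.002,0.003,0,0,0]]'
python3 - <<'E'
from plan import *
st()
f=grab_frame("top"); crop(f,235,120,170,125,4,"pics/t8.png")
f=grab_frame("side"); crop(f,200,120,200,150,4,"pics/s8.png")
E
```

```text
t: 9.35
eef_pos: [0.6087, -0.1329, 0.0162]
ee_rot: [2.489, 1.569, -0.227]
force: [2.0, -4.7, 4.3]
width: 0.0005
t 9.35 pos [ 0.6087 -0.1329  0.0162] bay [-152.     0.4] toolz hdg -155.61 tooly hdg -65.61 down [ 1.3e-03 -3.0e-04 -1.0e+00] F [ 1.99 -4.74  4.3 ] q [ 0.1   0.48 -0.34  0.   -0.75  0.33] w 0.0005
```

View pics/t8.png

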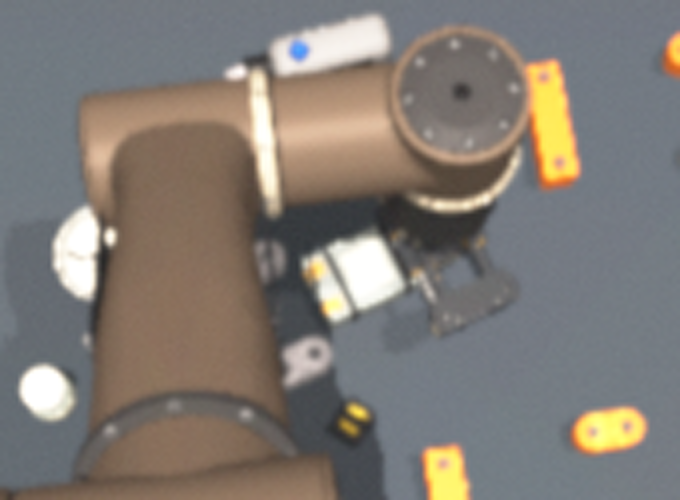

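View pics/s8.png

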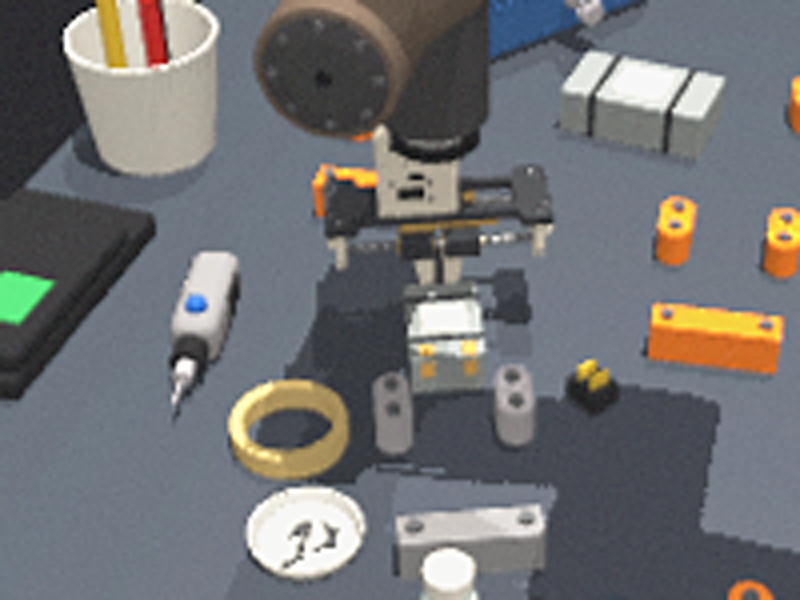

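```bash
python3 - <<'E'
from meas import *
from plan import *
f=grab_frame("side"); crop(f,285,180,65,60,10,"pics/s9.png")
c=lambda u,v:((u+.5)/4-.5+200,(v+.5)/4-.5+120)
for n,u,v,z in (("L",411,354,.04),("R",485,350,.04),("gL",393,393,.034),("gR",514,386,.034)):
    print(n,np.round(tobay(px2w(f,c(u,v),z)[0]),1))
f=grab_frame("top")
for thr in (160,180):
  for c in blobs(f,308,176,32,28,thr,20):
    p,a,b,t=rect(f,c,.04); print(thr,c.mean(0).round(1),np.round(tobay(p/1000),1),round(a,1),round(b,1),round(t,2))
E
```

```text
L [-49.2 -29.7]
R [-47.7  32.6]
gL [ -8.5 -47.4]
gR [-6.5 52.4]
160 [321.9 188.5] [-77.8   0.4] 78.3 68.5 -66.97
180 [316.4 191.4] [-50.8   0.6] 64.1 24.3 24.68
180 [326.  187.1] [-91.3   0.5] 66.7 49.1 23.28
```

View pics/s9.png

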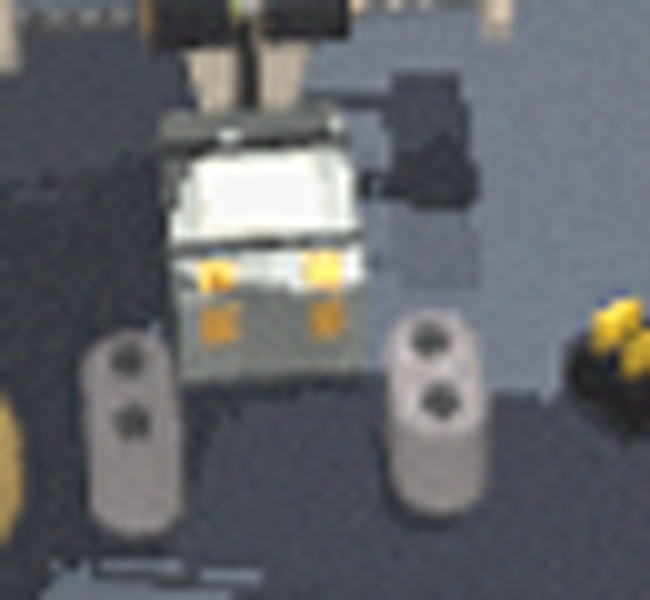

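```bash
python3 -m crank '[[0,-0.005,0,0,0,0,0],[0,-0.010,0,0,0,0,0],[0,-0.015,0,0,0,0,0],[0,-0.02,0,0,0,0,0],[0,-0.025,0,0,0,0,0],[0,-0.03,0,0,0,0,0],[0,-0.035,0,0,0,0,0],[0,-0.04,0,0,0,0,0]]'
python3 - <<'E'
from plan import *
st()
f=grab_frame("side"); crop(f,270,180,90,75,8,"pics/s10.png")
E
```

```text
t: 10.55
eef_pos: [0.5915, -0.0961, 0.0157]
ee_rot: [0.484, 1.571, -2.232]
force: [2.1, -5.1, 4.0]
width: 0.0003
t 10.55 pos [ 0.5915 -0.0961  0.0157] bay [-111.3    0.9] toolz hdg -155.62 tooly hdg -65.62 down [-0. -0. -1.] F [ 2.05 -5.1   3.98] q [ 0.16  0.45 -0.4   0.   -0.72  0.26] w 0.0003
```

View pics/s10.png

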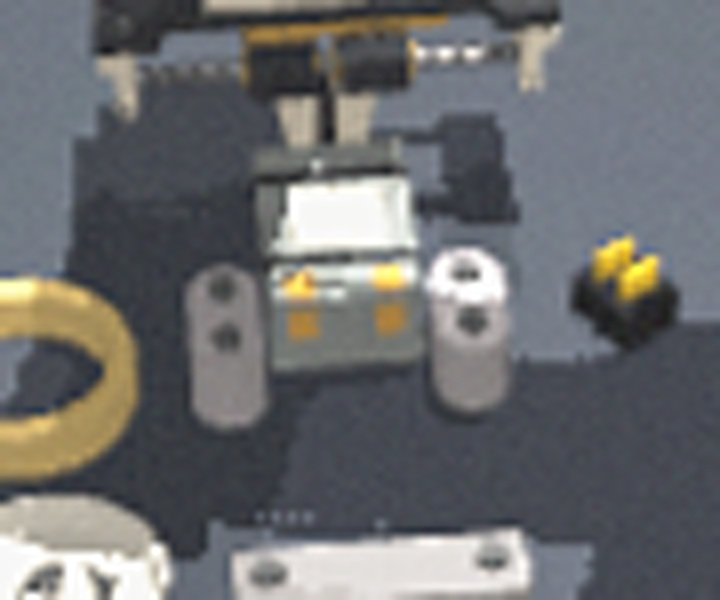

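```bash
python3 -m crank '[[0,-0.005,0,0,0,0,0],[0,-0.011,0,0,0,0,0],[0,-0.017,0,0,0,0,0],[0,-0.023,0,0,0,0,0],[0,-0.029,0,0,0,0,0],[0,-0.035,0,0,0,0,0],[0,-0.041,0,0,0,0,0],[0,-0.047,0,0,0,0,0],[0,-0.053,0,0,0,0,0],[0,-0.059,0,0,0,0,0]]'
python3 - <<'E'
from plan import *
st()
f=grab_frame("side"); crop(f,270,180,90,75,8,"pics/s11.png")
E
```

```text
t: 11.85
eef_pos: [0.5669, -0.0423, 0.0156]
ee_rot: [-0.479, 1.571, 3.088]
force: [1.8, -3.7, 1.9]
width: 0.0004
t 11.85 pos [ 0.5669 -0.0423  0.0156] bay [-52.2   1. ] toolz hdg -155.62 tooly hdg -65.62 down [-3.e-04  0.e+00 -1.e+00] F [ 1.79 -3.69  1.88] q [ 0.27  0.41 -0.47 -0.   -0.69  0.16] w 0.0004
```

View pics/s11.png

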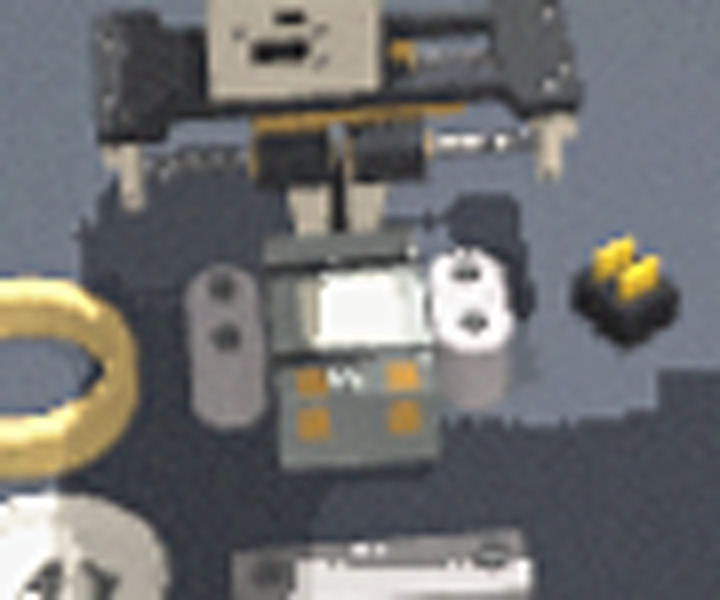

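```bash
python3 -m crank '[[0,-0.005,0,0,0,0,0],[0,-0.011,0,0,0,0,0],[0,-0.017,0,0,0,0,0],[0,-0.023,0,0,0,0,0],[0,-0.029,0,0,0,0,0],[0,-0.035,0,0,0,0,0],[0,-0.041,0,0,0,0,0],[0,-0.047,0,0,0,0,0],[0,-0.053,0,0,0,0,0],[0,-0.059,0,0,0,0,0]]'
python3 - <<'E'
from plan import *
st()
f=grab_frame("side"); crop(f,270,180,90,75,8,"pics/s12.png")
f=grab_frame("top"); crop(f,235,120,170,125,4,"pics/t12.png")
E
```

```text
t: 13.15
eef_pos: [0.5427, 0.0114, 0.0157]
ee_rot: [-1.033, 1.571, 2.534]
force: [1.9, -1.9, -1.8]
width: 0.0002
t 13.15 pos [0.5427 0.0114 0.0157] bay [6.7 0.9] toolz hdg -155.62 tooly hdg -65.62 down [-0.  0. -1.] F [ 1.86 -1.87 -1.82] q [ 0.38  0.38 -0.53 -0.   -0.67  0.04] w 0.0002
```

View pics/s12.png

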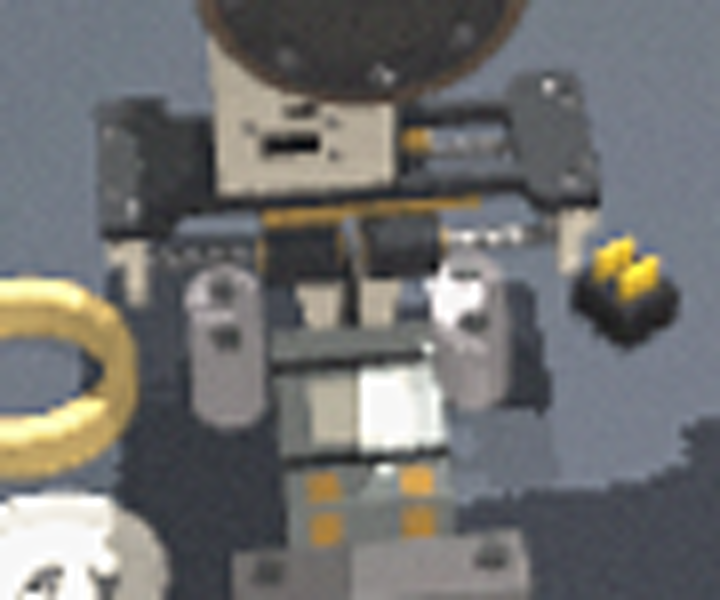

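View pics/t12.png

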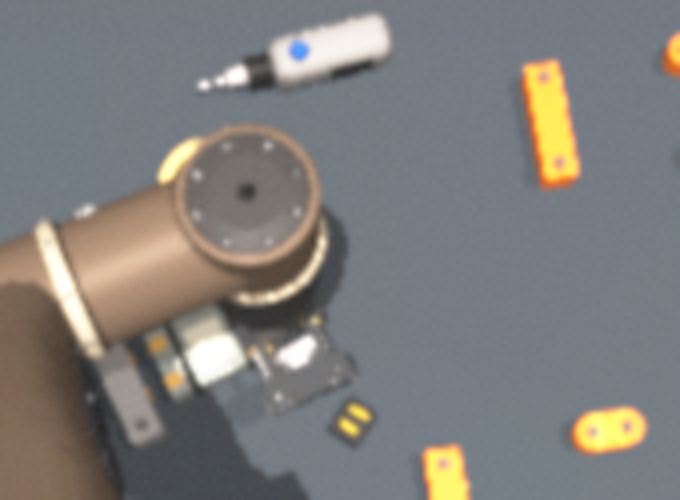

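```bash
python3 -m crank '[[0,-0.003,0,0,0,0,0],[0,-0.006,0,0,0,0,0],[0,-0.009,0,0,0,0,0],[0,-0.012,0,0,0,0,0],[0,-0.014,0,0,0,0,0],[0,-0.016,0,0,0,0,0],[0,-0.0175,0,0,0,0,0],[0,-0.0185,0,0,0,0,0]]'
python3 - <<'E'
from plan import *
st()
E
python3 -m crank '[[0,-0.0007,0,0,0,0,0],[0,-0.0014,0,0,0,0,0]]'
python3 -m crank '[[0,-0.0007,0,0,0,0,0],[0,-0.0014,0,0,0,0,0]]'
python3 - <<'E'
from plan import *
st()
E
```

```text
t: 14.25
eef_pos: [0.5354, 0.028, 0.0158]
ee_rot: [2.669, 1.571, -0.047]
force: [1.5, -4.1, 1.2]
width: 0.0007
t 14.25 pos [0.5354 0.028  0.0158] bay [24.8  0.8] toolz hdg -155.61 tooly hdg -65.61 down [ 2.e-04 -0.e+00 -1.e+00] F [ 1.48 -4.06  1.22] q [ 0.42  0.37 -0.54  0.   -0.66  0.01] w 0.0007
t: 14.5
eef_pos: [0.5349, 0.0292, 0.0158]
ee_rot: [2.825, 1.57, 0.109]
force: [2.1, -4.1, 2.1]
width: 0.0008
t: 14.75
eef_pos: [0.5342, 0.0305, 0.0158]
ee_rot: [2.67, 1.571, -0.046]
force: [2.4, -4.4, 3.2]
width: 0.0003
t 14.75 pos [0.5342 0.0305 0.0158] bay [27.5  0.8] toolz hdg -155.62 tooly hdg -65.62 down [ 2.e-04 -0.e+00 -1.e+00] F [ 2.39 -4.45  3.18] q [ 0.42  0.37 -0.55  0.   -0.66  0.  ] w 0.0003
```

```bash
for i in 1 ; do :; done; python3 -m crank '[[0,-0.0007,0,0,0,0,0],[0,-0.0014,0,0,0,0,0]]'
python3 -m crank '[[0,-0.0007,0,0,0,0,0],[0,-0.0014,0,0,0,0,0]]'
python3 - <<'E'
from plan import *
st()
f=grab_frame("side"); crop(f,270,180,90,75,8,"pics/s13.png")
E
```

```text
t: 15.0
eef_pos: [0.5341, 0.0307, 0.0158]
ee_rot: [1.607, 1.569, -1.109]
force: [9.2, -15.5, 0.3]
width: 0.0005
t: 15.25
eef_pos: [0.5341, 0.0308, 0.0158]
ee_rot: [1.54, 1.568, -1.175]
force: [12.6, -25.2, -1.6]
width: 0.0005
t 15.25 pos [0.5341 0.0308 0.0158] bay [27.9  0.7] toolz hdg -155.58 tooly hdg -65.58 down [ 0.0011 -0.0025 -1.    ] F [ 12.6  -25.23  -1.59] q [ 0.43  0.37 -0.55  0.   -0.66 -0.  ] w 0.0005
```

View pics/s13.png

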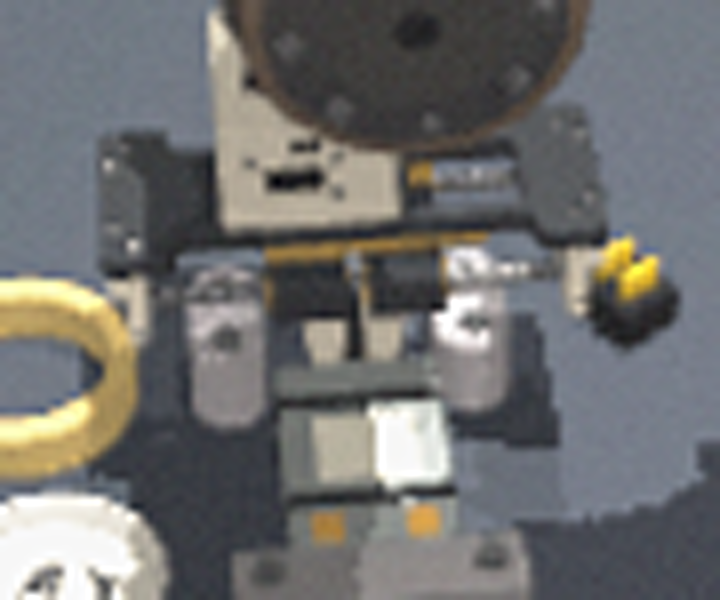

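```bash
python3 -m crank '[[0,0.002,0,0,0,0,0],[0,0.006,0,0,0,0,0],[0,0.015,0,0,0,0,0],[0,0.03,0,0,0,0,0],[0,0.06,0,0,0,0,0],[0,0.09,0,0,0,0,0],[-0.04,0.11,0,0,0,0,0],[-0.09,0.12,0,0,0,0,0],[-0.14,0.14,0,0,0,0,0],[-0.18,0.18,0,0,0,0,0]]'
python3 -m crank '[[0,0.05,0,0,0,0,0],[0,0.1,0,0,0,0,0],[0,0.15,0,0,0,0,0],[0,0.2,0,0,0,0,0],[0,0.25,0,0,0,0,0],[0,0.28,0,0,0,0,0],[0,0.28,0,0,0,0,0]]'
python3 - <<'E'
from meas import *
from plan import *
st()
f=grab_frame("top"); crop(f,225,130,140,105,5,"pics/t14.png")
f=grab_frame("side"); crop(f,200,120,200,150,4,"pics/s14.png")
f=grab_frame("wrist"); cv2.imwrite("pics/w14.png",f["pixels"][:,:,::-1])
E
```

```text
t: 16.55
eef_pos: [0.6077, -0.1316, 0.1983]
ee_rot: [2.909, 1.569, 0.194]
force: [1.1, -0.4, 0.5]
width: 0.0005
t: 17.42
eef_pos: [0.7221, -0.3891, 0.1932]
ee_rot: [-0.755, 1.568, 2.81]
force: [-0.4, 0.0, -1.0]
width: 0.0006
t 17.43 pos [ 0.7221 -0.3891  0.1932] bay [-432.1    3. ] toolz hdg -155.79 tooly hdg -65.79 down [-2.4e-03  8.0e-04 -1.0e+00] F [-0.36  0.03 -1.  ] q [-0.26  0.62  0.37 -0.   -1.32  0.68] w 0.0006
```

View pics/t14.png

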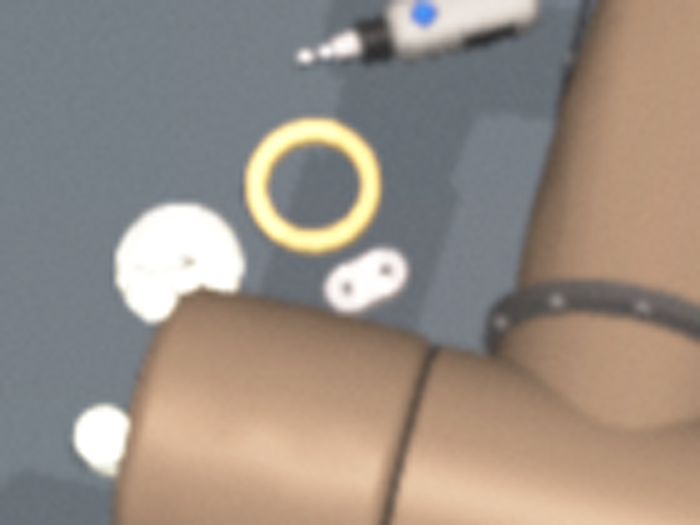

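View pics/s14.png

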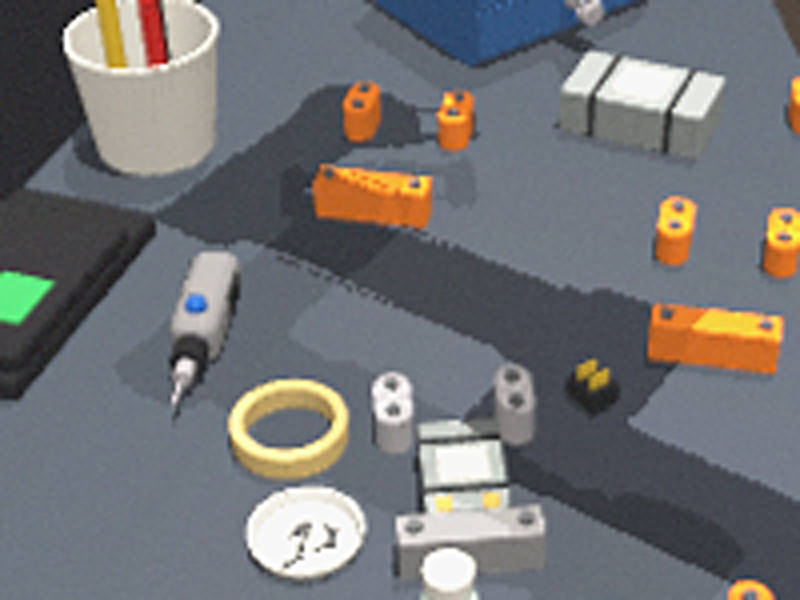

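```bash
python3 - <<'E'
from plan import *
goal(np.array([.30,-.60]),.24,204.2)
E
```

```text
shift [-0.0446  0.0206  0.4731] turn [0.003  0.0004 0.0007] deg 0.2
```

```bash
python3 -m crank '[[-0.02,0,0.03,0,0,0,0],[-0.04,0.005,0.08,0,0,0,0],[-0.045,0.01,0.13,0,0,0,0],[-0.045,0.01,0.18,0,0,0,0],[-0.045,0.01,0.23,0,0,0,0],[-0.045,0.015,0.28,0,0,0,0],[-0.045,0.02,0.33,0,0,0,0],[-0.045,0.02,0.38,0,0,0,0],[-0.045,0.02,0.42,0,0,0,0],[-0.045,0.02,0.42,0,0,0,0]]'
python3 - <<'E'
from meas import *
from plan import *
st()
f=grab_frame("top"); cv2.imwrite("pics/t15full.png",f["pixels"][:,:,::-1]); crop(f,240,160,100,75,8,"pics/t15.png")
for thr in (150,170,190,210):
  for c in blobs(f,235,140,130,95,thr,30):
    z=.04; p,a,b,t=rect(f,c,z); print(thr,c.mean(0).round(1),p.round(1),np.round(tobay(p/1000),1),round(a,1),round(b,1),round(t,2))
g=grab_frame("side"); crop(g,285,210,65,60,10,"pics/s15.png")
E
```

```text
t: 18.82
eef_pos: [0.3464, -0.5777, 0.2418]
ee_rot: [1.962, 1.57, -0.756]
force: [1.4, -0.5, 0.5]
width: 0.0003
t 18.82 pos [ 0.3464 -0.5777  0.2418] bay [-448.7  423.1] toolz hdg -155.73 tooly hdg -65.73 down [ 9.e-04 -9.e-04 -1.e+00] F [ 1.43 -0.54  0.52] q [-0.74  0.35  0.03  0.   -1.25  1.17] w 0.0003
150 [345.3 232.9] [ 414.7 -141.2] [-79.4 180.5] 38.3 14.3 88.7
150 [246.1 217.6] [476.2 213. ] [217.8 -21.8] 57.6 44.9 42.18
150 [309.5 209.7] [499.9 -15.1] [ 0.2 50.8] 66.9 40.7 -64.46
150 [275.7 210.3] [504.3  99.5] [102.8  -0.5] 135.7 118.0 -65.51
150 [297.8 185.5] [590.5  25.7] [ -0.1 -48.6] 67.0 41.1 -65.0
150 [260.4 182.8] [604.4 162.8] [ 119.  -117.8] 97.7 95.6 26.0
150 [287.3 166.6] [662.4  64. ] [   5.1 -129.8] 105.4 102.3 -0.89
170 [345.3 233. ] [ 414.3 -141. ] [-79.  180.8] 37.0 13.4 88.7
170 [246.2 217.6] [476.4 213. ] [217.6 -22. ] 54.9 43.4 44.48
170 [309.4 209.8] [499.7 -14.9] [ 0.4 50.9] 64.8 38.2 -64.81
170 [266.9 214.4] [487.7 135.5] [142.4  -0.2] 115.5 54.6 24.45
170 [281.6 207.6] [510.3  85.9] [87.9 -0.3] 68.9 51.8 23.1
170 [291.6 202.8] [526.4  49.1] [47.8  0.2]
[... 518 characters left out ...]
24.84
190 [297.8 185.5] [590.4  25.9] [  0.2 -48.5] 62.9 36.6 -65.09
190 [260.4 182.8] [604.  162.8] [ 119.2 -117.5] 92.9 91.5 26.17
190 [287.2 166.6] [662.7  63.9] [   4.9 -130.1] 102.3 99.3 2.75
210 [246.1 217.6] [476.4 213. ] [217.6 -21.9] 51.7 40.9 44.47
210 [309.4 209.8] [499.8 -14.8] [ 0.5 50.8] 61.8 34.7 -65.83
210 [266.8 214.5] [487.3 135.8] [ 1.429e+02 -1.000e-01] 111.2 50.4 24.43
210 [281.6 207.6] [509.9  85.8] [88.   0.1] 64.5 47.5 24.01
210 [291.6 202.9] [526.4  48.8] [47.5  0.3] 62.9 19.5 24.8
210 [297.8 185.5] [590.5  26. ] [  0.3 -48.6] 61.1 34.7 -65.1
210 [260.3 182.8] [604.  162.9] [ 119.4 -117.5] 91.0 90.0 24.69
210 [287.2 166.6] [662.6  64. ] [   5. -130.] 100.1 97.7 -0.87
```

View pics/t15.png

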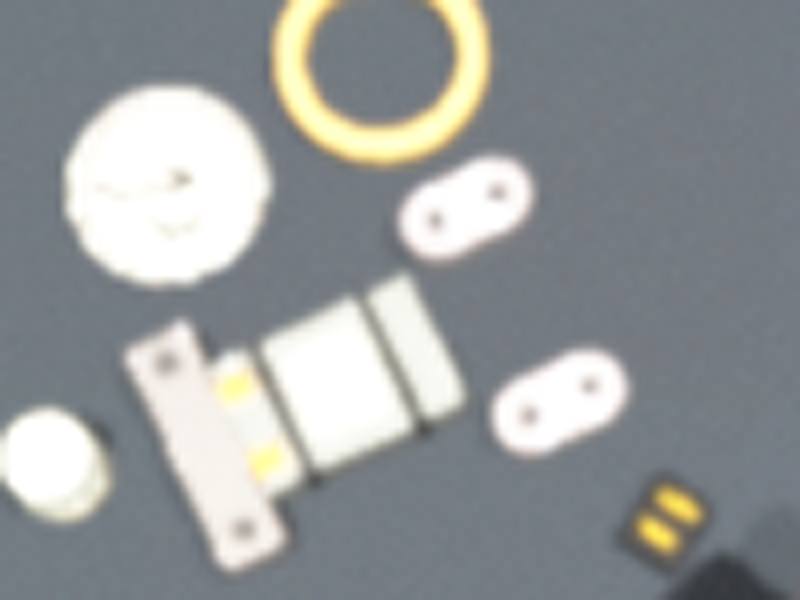

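View pics/s15.png

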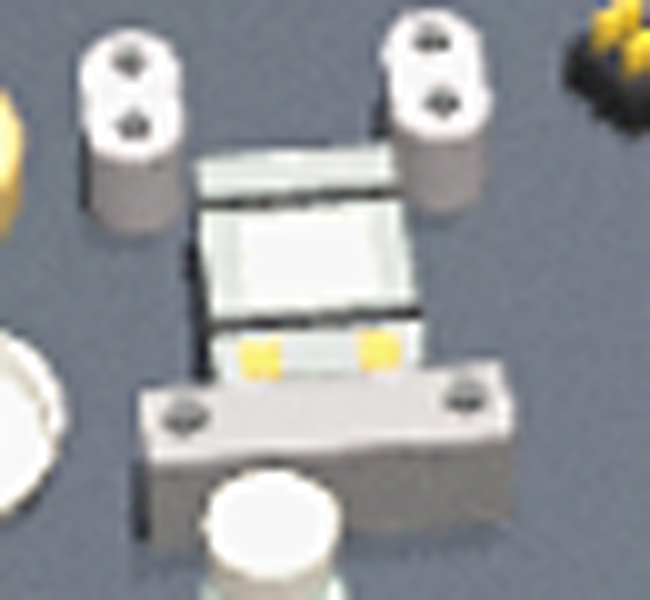

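View pics/t15full.png

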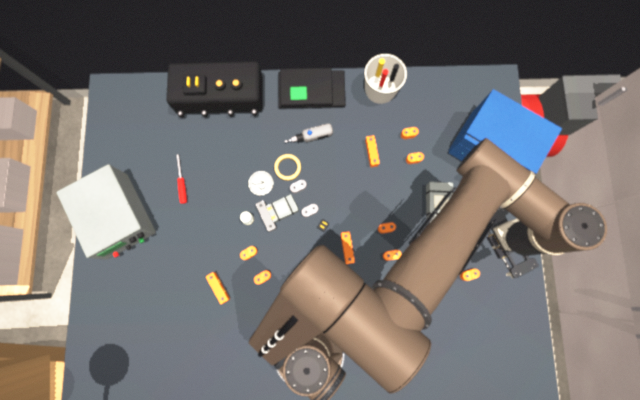

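```bash
python3 -c "from station import job_done; print(job_done())"
```

```text
the job is handed in; nothing more can be done
None
```

The module is home against the contact bar and the job is handed in, at about 19 s of the 72 s allowed. I pushed its side with the closed fingers to centre and square it. Then I pushed it from behind through the gap until the force rose to about 28 N against the bar, and backed the arm away.

**Final position:** the last top view puts the module's centre at about x = 88, y = 0 mm of the bay (88, 0 wanted). Its bands lie within about 1° of the bay's heading, and its rear face is clear of the guides.

**Surroundings:** the tape, dish and jar measured the same as at the start to within about 1 mm. The fuse holder and rotary tool look unmoved. I did not measure the screwdriver, the big module or the orange look-alikes; they also look unmoved, though the arm partly hid the big module in the last top view. The robot is clear of everything.

**Disagreements:** the wrist and side cameras differed from the top view by 1 to 3 mm in y along the way. I relied on the top view, which matched the 100 mm guide spacing.

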